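Open the bench gate and pass the tray of nuts through

TASK

Push the counterweighted gate boom up past its balance point, without flinging it, so that it stays raised by itself; then slide the wooden tray of nuts along the lane, through the open gate, until it rests against the end stop. Only push, from outside: never lift or tip the tray, and leave the other things on the bench where they are.

Things in the scene. Friction and masses are not known exactly. Their poses are not given: they have to be found in the camera images.
- lane: Fixed transfer lane. Origin at bench level midway between its rails, under the lowered boom. y: along the lane, the way the tray must travel (towards the robot, more or less askew); x: across it (roughly the robot's left). Rails 20 mm high, inner faces at x = -59 and +59 mm, outer -69 and +69, from y = -200 to +140. Grey gate post, 105 mm high, outside the left rail at x = 71 to 115, y = -39 to +39 mm.
- boom_hinge (a point): Boom's hinge axis, parallel to the lane's y, at lane x = +85 mm, y = 0, height 80 mm. Does not move.
- lane_stop (a point): Middle of the end stop's inner face, at lane y = +125 mm, on the bench: a bar 60 mm high across the lane's end nearest the robot. The tray must end up touching it.
- boom_bar (a point): Centre of the round push bar across the boom's free (right) end: 14 mm thick, 90 mm long, parallel to the lane's y, 170 mm from the hinge axis. Gate down: lane x = -85 mm, height 80 mm (73 mm free below). It swings up and over to the left, to 250 mm high. The boom from bar to hinge is a flat steel bar 30 mm wide, 12 mm thick.
- boom (a joint): Gate angle in rad: 0 down, level across the lane (start); 1.5 fully raised, upright at its stop. A dark counterweight 56 mm across beyond the hinge makes it light: 0.4 to 0.8 N up at the bar lifts it. Balance is near 0.87: let go below, it falls back; beyond about 1.05 it goes on to 1.5 by itself in about a second and stays. The hinge is damped.
- tray: Wooden open box with steel nuts fast inside: 110 mm across the lane (x), 100 mm along it (y), 85 mm high, walls 8 mm, 0.45 to 0.9 kg. Origin: centre of its underside; axes as the lane's. Stands on the bench between the rails beyond the boom, lane y -85 to -118 mm, too tall to pass under the lowered boom. Against the end stop its origin is at lane y = +75 mm.
- ring_a: loose steel ring nut lying flat, 52 mm across, 16 mm high, right of the lane, on the robot's side of the boom
- ring_b: loose steel ring nut lying flat, 52 mm across, 16 mm high, right of the lane, beyond the boom
- spray: loose aluminium spray can, 52 mm across, 120 mm high, left of the lane, beyond the counterweight
- mug: loose white mug, 76 mm across, 90 mm high, left part of the bench
- screwdriver: loose screwdriver lying on the right part of the bench
- brush: loose brush lying on the left part of the bench
- carton: loose small cardboard carton, 70 x 100 x 50 mm, well right of the lane
Things that resemble listed ones, but are neither listed nor needed, are in the scene too. Leave any orange or yellow look-alike of the tray alone.

How it is judged:
On the way, in this order (a step that is already met when the one before it is completed fails the run):
1. the boom stands raised, beyond 1.35 rad, while the tray still waits before the gate (value of joint boom above 1.35 rad and y of tray in the frame of lane below -0.05 m), for 0.2 s.
2. the tray is against the end stop (y of tray in the frame of lane above 0.067 m and x of tray in the frame of lane between -0.02 and 0.02 m and height (world z) of tray below 0.008 m and angle between tray's own z axis and vertical below 0.1 rad), for 0.2 s.
At the end, for the whole second after the job is handed in: The boom stands raised by itself (joint above 1.35 rad, still) and the tray stands flat on the bench between the rails, at rest within 8 mm of touching the end stop (lane y above 67 mm) (all of step 2 and value of joint boom above 1.35 rad and velocity of joint boom below 0.1 rad/s and linear speed of tray below 0.02 m/s).
It fails at once if the tray is lifted or carried (its underside centre more than 12 mm above the bench) (height (world z) of tray above 0.012 m).
It fails at once if the tray is tipped by more than 0.2 rad (angle between tray's own z axis and vertical above 0.2 rad).
It fails at once if the boom is flung (faster than 3.5 rad/s either way) (velocity of joint boom above 3.5 rad/s or velocity of joint boom below -3.5 rad/s).
It fails at once if another thing on the bench is moved by more than 30 mm (distance of any of ring_a, ring_b, spray, mug, screwdriver, brush, carton from where it was at the start of the episode above 0.03 m).
It also fails if it takes over 51 s, if anything falls off the work surface, if the arm or the gripper's body presses on something with over 40 N, if the wrist force passes 120 N, or if a joint passes its speed limit or range.

ROBOT

A 6-joint arm with a two-finger parallel gripper is mounted at the origin on the work surface. World frame = base frame: x ahead of the robot, y to its left, z up, the work surface at z = 0. Lengths are in m, angles in rad, forces in N, time in s.
With the tool pointing down it reaches from about 0.275 to 0.85 m from the base axis. Payload 5.2 kg.
Tool frame: the origin (TCP) lies at the centre of the arm's flange, where the gripper is bolted on; the fingertips stand 173 mm ahead of it and the grasp point (between the pads) lies 155 mm ahead of it (bot.finger_overhang is the distance from the TCP to the fingertips, in m); z points along the fingers, y is the line along which they close (so a half turn about z gives the same grasp; the last joint's range is limited). The gripper opens to 85 mm and grips with 20 to 120 N. Pads are 22 mm wide; open, the fingers measure 114 mm over their backs; the gripper's body (76 mm by 85 mm) begins 54 mm behind the grasp point. The pads swing forward as they close: fully open they stand 13 mm farther back than shut.
Start: joints at [-1.459, 0.259, 1.535, -0, 1.348, -0.203], TCP at [0.17, -0.523, 0.405] pointing down, gripper open.
Joint ranges: [-3.14, 3.14], [-0.91, 2.08], [0.19, 2.58], [-1.22, 4.36], [0.22, 2.71], [-3.12, 3.12]. Speed limits (rad/s): [2.57, 2.57, 3.14, 3.14, 3.14, 3.14].

INTERFACE

Orientations are given as a unit quaternion [x, y, z, w].
In Python, from cell import bot, vision gives the robot as it stands. The module is installed in compiled form; this text tells all that it offers.
- The arm moves only by the tool step_arm, never from a script. Its argument "motion" is one flat list of numbers, 5 for each row, row after row: the shift along the tool's x, y, z in cm, then the turn about the tool's z in degrees, then the closure in counts, from 0 (fully open) to 255 (shut). In form: [tx, ty, tz, yaw, grip, tx, ty, tz, yaw, grip, ...]. A call has 1 to 8 rows; each row is the pose to reach, as a shift and turn from the pose commanded when the call began, along the tool's axes at that moment; what a row does not reach only later rows make up. A row lasts 1/12 s, in which the tool goes at most 41.7 mm and 7.16 degrees, less where a joint would pass 70% of its speed; a pose out of reach is approached as far as the arm can. A call with a gripper value outside its range is refused whole. The fingers move at their own pace and stop on an object; "grip_force" is the grip in N (left out, the last holds). Time passes only in rows, so rows that repeat a pose let the fingers close. It gives the time, the measured TCP pose, the force, the opening and the grip force at its end, in the units of the state.
- bot.get_state(): the state, without advancing time (a new reading comes with each control period).
- vision.snapshot(name): name is "side" or "top"; returns the picture (384x512x3 uint8, red, green, blue); there is no depth.
- vision.camera_model(name): a dict with "fx", "fy", "cx", "cy" (pixels), "T" (4x4, takes a point from camera to world coordinates). Camera axes: x right, y down, z forward; pixel columns grow to the right and rows downward; lengths in m; the calibration is good to about 2 mm. A picture is of the moment at which its call begins. camera_model takes no time and is no camera call.
- bot.sign_off(): hands the job in; it is judged then, once.
The state is a dict: "time": time; "q": joint angles; "joint_vel": joint speeds; "joint_efforts": joint torques, N m; "tcp_pos": TCP position; "orientation": TCP orientation; "contact_force": force on the tool from outside, world axes, zero at the start; "ft_torque": the same for the moment, N m; "opening": finger opening in m; "gripper_force": force on a finger pad.
Only numpy, scipy, OpenCV 4.12 (cv2) and the standard library are available. Lean on these libraries where they do the work, as an engineer would, in place of code of your own. Each camera call takes 0.05 s, during which the arm holds its last target. There are 200 camera calls.

## Working session

There is one attempt and no reset: what is moved stays moved. The work goes in short steps, Python scripts to look and compute and a tool call to move; the robot and the scene stay as the last step left them, time stands still between calls to the robot, and variables do not carry over. Pictures are saved under pics/ and viewed, at most 14 in all, crops included, and the job is handed in when it is done.

Besides the shell and the picture viewer there is one more tool, called after "Emit:" by a JSON object that holds its "fn" and its "kwargs". step_arm: Moves the arm, as the interface text tells. Its arguments: {"type":"object","properties":{"motion":{"type":"array","items":{"type":"number"}},"grip_force":{"type":"number"}},"required":["motion"]}

```bash
mkdir -p pics; python3 - <<'E'
from cell import bot, vision
import cv2,json
s=bot.get_state();print(s)
for n in("side","top"):
    im=vision.snapshot(n);cv2.imwrite(f"pics/{n}0.png",im[:,:,::-1]);m=vision.camera_model(n);print(n,m)
E
```

```text
{'time': 0.0, 'q': array([-1.45880309e+00,  2.59325146e-01,  1.53611345e+00,  2.38258066e-05,
        1.34799378e+00, -2.02787992e-01]), 'joint_vel': array([-4.13837760e-05,  1.58541451e-03,  1.34766479e-03, -4.96456610e-04,
       -4.05926516e-04, -9.67306047e-05]), 'joint_efforts': array([-1.00733931e-03, -4.46035731e+01, -2.90573019e+01, -2.87559606e-04,
        1.15987135e-02,  1.50824398e-06]), 'tcp_pos': array([ 0.17029146, -0.52273456,  0.40387182]), 'orientation': array([ 9.87639641e-01,  1.56738933e-01,  5.33490187e-05, -9.18386932e-04]), 'contact_force': array([0.63349711, 0.38208618, 0.59519895]), 'ft_torque': array([-0.01345699, -0.04137441, -0.02182897]), 'gripper_force': 0.0, 'opening': 0.08543790064291985}
side {'fx': 368.38163991657035, 'fy': 368.38163991657035, 'cx': 249.91367537655492, 'cy': 193.9195027660966, 'T': array([[ 9.90358284e-01, -7.48539971e-02,  1.16564782e-01,
         4.70184169e-01],
       [-1.38528540e-01, -5.38530933e-01,  8.31140348e-01,
        -1.03513575e+00],
       [ 5.59563871e-04, -8.39274278e-01, -5.43707986e-01,
         7.20061514e-01],
       [ 0.00000000e+00,  0.00000000e+00,  0.00000000e+00,
         1.00000000e+00]])}
top {'fx': 369.2550687984889, 'fy': 369.2550687984889, 'cx': 254.46653831861966, 'cy': 191.53421187489158, 'T': array([[ 0.02774561, -0.99209958,  0.12234623,  0.47686638],
       [-0.99960528, -0.02699662,  0.0077756 , -0.07720488],
       [-0.00441124, -0.12251367, -0.99245702,  1.16887794],
       [ 0.        ,  0.        ,  0.        ,  1.        ]])}
```

View pics/top0.png

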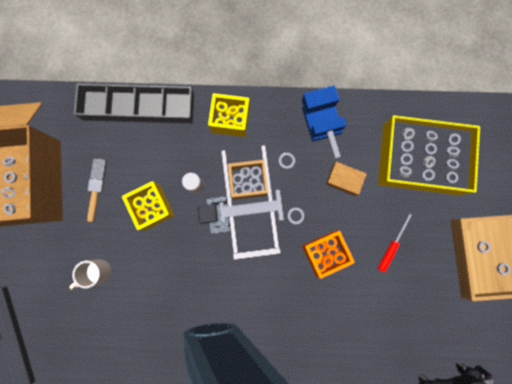

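View pics/side0.png

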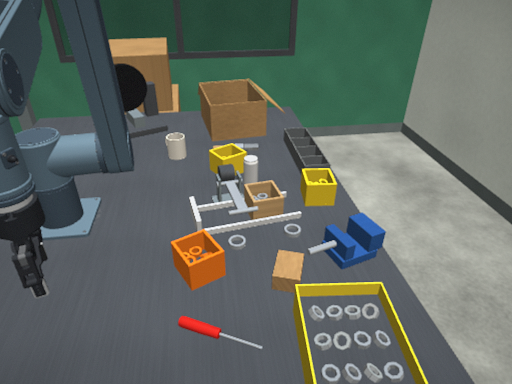

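The top view shows the lane: rails from about (223,152)/(265,148) to the stop at (257,254). The tray is at (248,178), the boom bar at (279,204), the rings at (287,160) and (296,215), and the can at (191,181). Next I'll measure the lane's pose from the rails.

```bash
cat > h.py <<'E'
import numpy as np,cv2
from cell import bot,vision
def ray(n,px,z):
    m=vision.camera_model(n);T=m["T"];px=np.atleast_2d(px).astype(float)
    d=np.c_[(px[:,0]-m["cx"])/m["fx"],(px[:,1]-m["cy"])/m["fy"],np.ones(len(px))]@T[:3,:3].T
    return T[:3,3]+d*((z-T[2,3])/d[:,2])[:,None]
def proj(n,P):
    m=vision.camera_model(n);T=m["T"];c=(np.atleast_2d(P)-T[:3,3])@T[:3,:3]
    return np.c_[c[:,0]/c[:,2]*m["fx"]+m["cx"],c[:,1]/c[:,2]*m["fy"]+m["cy"]]
E
python3 - <<'E'
import cv2,numpy as np
from h import *
im=cv2.imread("pics/top0.png")
c=cv2.resize(im[135:270,180:320],None,fx=4.4,fy=4.4,interpolation=cv2.INTER_CUBIC);cv2.imwrite("pics/crop.png",c)
hsv=cv2.cvtColor(im,cv2.COLOR_BGR2HSV)
w=((hsv[:,:,2]>200)&(hsv[:,:,1]<40)).astype(np.uint8)
for a,b,c0,c1 in((155,190,215,235),(222,245,222,240),(150,190,262,277),(220,245,266,284)):
    ys,xs=np.nonzero(w[a:b,c0:c1]);ys+=a;xs+=c0
    # row-wise centre
    P=[]
    for r in np.unique(ys): P.append([xs[ys==r].mean()+0.0,r])
    P=np.array(P);print(len(P),P[0],P[-1],ray("top",P[[0,-1]],.02)[:,:2].round(4).tolist())
E
```

```text
35 [223.5 155. ] [228. 189.] [[0.7327, 0.0333], [0.6242, 0.0151]]
23 [232. 222.] [234. 244.] [[0.5213, -0.0011], [0.4539, -0.0097]]
40 [263.5 150. ] [269. 189.] [[0.7523, -0.0932], [0.6277, -0.1136]]
25 [273. 220.] [276. 244.] [[0.531, -0.1282], [0.4575, -0.139]]
```

View pics/crop.png

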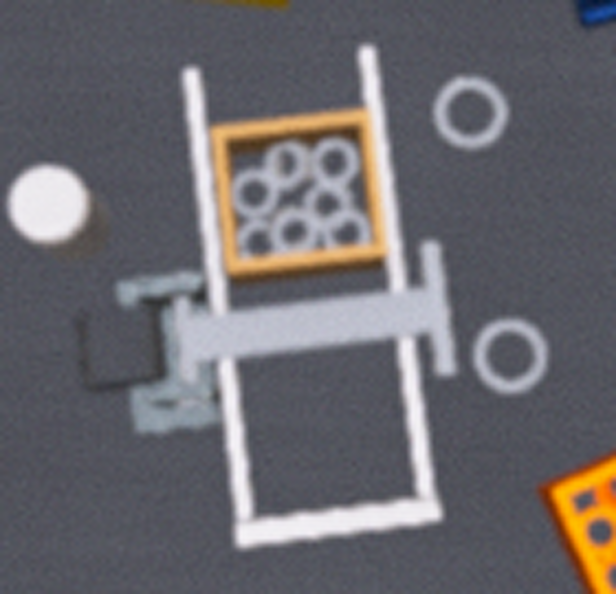

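```bash
cat >> h.py <<'E'
E
python3 - <<'E'
from h import *
a=.1545;Y=np.array([-np.cos(a),-np.sin(a)]);X=np.array([Y[1],-Y[0]])
C=np.array([.6,-.052])
f=lambda P:np.c_[(P[:,:2]-C)@X,(P[:,:2]-C)@Y].round(4)
cr=lambda p:np.array(p)/4.4+[180,135]-.4
print("rail far ends",f(ray("top",cr([[191,68],[367,46]]),.02)))
print("bar",f(ray("top",cr([[439,308],[431,243],[447,374]]),.087)))
print("stop top outer/inner mid",f(ray("top",cr([[340,532],[338,506]]),.06)))
print("tray corners",f(ray("top",cr([[210,128],[368,110],[386,260],[230,278]]),.085)))
print("rings",f(ray("top",cr([[470,112],[510,355]]),.008)),"can",f(ray("top",cr([[48,205]]),.12)))
E
```

```text
rail far ends [[ 0.0636 -0.1603]
 [-0.0647 -0.1603]]
bar [[-0.0858  0.0401]
 [-0.0864 -0.0039]
 [-0.0852  0.0844]]
stop top outer/inner mid [[-0.0013  0.1795]
 [-0.0022  0.1621]]
tray corners [[ 0.0517 -0.1012]
 [-0.0563 -0.0999]
 [-0.055   0.0034]
 [ 0.0504  0.0022]]
rings [[-0.1332 -0.105 ]
 [-0.1374  0.0737]] can [[ 0.1608 -0.0565]]
```

Lane origin is about (0.561, -0.058), with lane y pointing along (-0.988, -0.154). The tray is at lane y of about -89 mm. 

I'll turn the tool to the lane axes, so tool x is lane -y and tool y is lane -x. Then the open fingers can straddle the bar, clear of the boom, and the right pad pushes it up the arc.

Emit:
{"fn": "step_arm", "kwargs": {"motion": [3.5, -2, 0, 4, 0, 7, -4, 0, 9.2, 0, 10.5, -6, 0, 9.2, 0, 14, -8, 0, 9.2, 0, 17.5, -10, 0, 9.2, 0, 21, -12, 0, 9.2, 0, 24, -13.5, 0, 9.2, 0, 24, -13.5, 0, 9.2, 0]}}

```text
time: 0.77
tcp_pos: [0.3596, -0.3159, 0.4046]
orientation: [0.997, 0.08, 0.001, -0.001]
contact_force: [0.5, -0.2, 0.2]
opening: 0.0855
gripper_force: 0.0
```

```bash
cat >> h.py <<'E'
a=.1545;Y=np.array([-np.cos(a),-np.sin(a)]);X=np.array([Y[1],-Y[0]]);O=np.array([.561,-.0581])
def lane(p): d=np.asarray(p)[:2]-O; return np.array([d@X,d@Y]).round(4)
def st():
    s=bot.get_state();q=s["orientation"]
    F=s["contact_force"];print("t",round(s["time"],2),"lane",lane(s["tcp_pos"]),"z",s["tcp_pos"][2].round(4),"ang",round(2*np.arctan2(q[1],q[0]),4),"Flane",(F[:2]@X).round(1),(F[:2]@Y).round(1),F[2].round(1),"open",round(s["opening"],4))
E
python3 -c "from h import *;st()"
```

```text
t 0.77 lane [-0.2237  0.2387] z 0.4046 ang 0.1593 Flane -0.2 -0.5 0.2 open 0.0855
```

Emit:
{"fn": "step_arm", "kwargs": {"motion": [3, -2.4, 0, 0, 0, 6, -4.8, 0, 0, 0, 9, -7.3, 0, 0, 0, 12, -9.7, 0, 0, 0, 15, -12.2, 0, 0, 0, 18, -14.6, 0, 0, 0, 20.8, -16.9, 0, 0, 0, 20.8, -16.9, 0, 0, 0]}}

```text
time: 1.43
tcp_pos: [0.5391, -0.1172, 0.4042]
orientation: [0.997, 0.079, 0.001, -0.001]
contact_force: [-1.1, -0.4, 0.3]
opening: 0.0853
gripper_force: 0.0
```

Emit:
{"fn": "step_arm", "kwargs": {"motion": [0, 0, 0, 0, 0, 0, 0, 0, 0, 0]}}

```text
time: 1.6
tcp_pos: [0.536, -0.1216, 0.4042]
orientation: [0.997, 0.077, -0.001, -0.0]
contact_force: [0.4, -0.4, -0.2]
opening: 0.0854
gripper_force: 0.0
```

```bash
python3 - <<'E'
from h import *
st()
im=vision.snapshot("side");cv2.imwrite("pics/s1.png",cv2.resize(im[90:270,150:330,::-1],None,fx=3.3,fy=3.3))
E
```

```text
t 1.6 lane [-0.0589  0.0345] z 0.4042 ang 0.155 Flane -0.4 -0.3 -0.2 open 0.0854
```

View pics/s1.png

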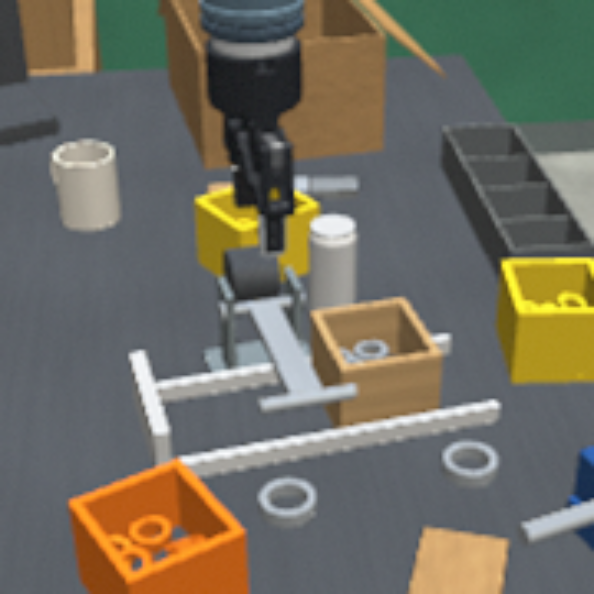

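The gripper hangs above the bar's near half, with the boom down and level. The tray stands beyond it. Descending to straddle the bar.

Emit:
{"fn": "step_arm", "kwargs": {"motion": [0.3, 0, 3.5, 0, 0, 0.3, 0, 7, 0, 0, 0.3, 0, 10.5, 0, 0, 0.3, 0, 14, 0, 0, 0.3, 0, 17, 0, 0, 0.3, 0, 18.4, 0, 0, 0.3, 0, 18.4, 0, 0, 0.3, 0, 18.4, 0, 0]}}

```text
time: 2.32
tcp_pos: [0.5386, -0.1222, 0.2204]
orientation: [0.997, 0.076, -0.001, -0.0]
contact_force: [0.3, -1.0, 0.8]
opening: 0.0851
gripper_force: 0.0
```

Emit:
{"fn": "step_arm", "kwargs": {"motion": [0, -0.3, 0, 0, 0, 0, -0.6, 0, 0, 0, 0, -0.8, 0, 0, 0]}}

```text
time: 2.57
tcp_pos: [0.5384, -0.1131, 0.2224]
orientation: [0.997, 0.077, 0.001, 0.001]
contact_force: [0.2, 0.3, 0.1]
opening: 0.0855
gripper_force: 0.0
```

```bash
python3 - <<'E'
from h import *
st()
im=vision.snapshot("side");cv2.imwrite("pics/s2.png",cv2.resize(im[120:250,180:310,::-1],None,fx=4.5,fy=4.5))
E
```

```text
t 2.57 lane [-0.0508  0.0308] z 0.2224 ang 0.1539 Flane 0.3 -0.2 0.1 open 0.0855
```

View pics/s2.png

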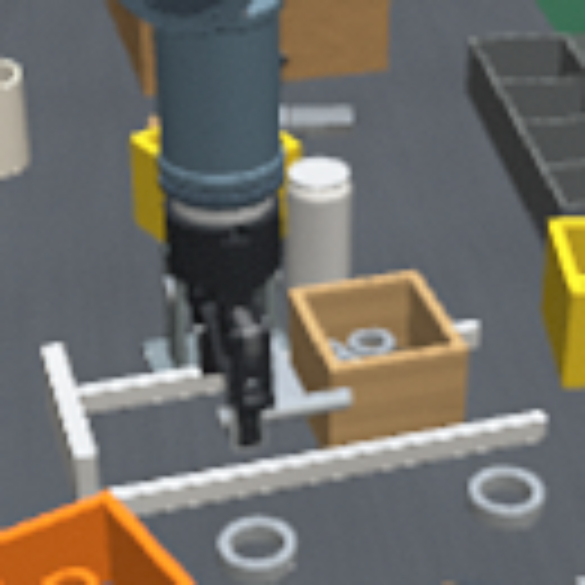

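The right finger stands just outside the bar's near half, as intended. Next I press gently until there's contact.

Emit:
{"fn": "step_arm", "kwargs": {"motion": [0, -0.2, 0, 0, 0, 0, -0.3, 0, 0, 0, 0, -0.3, 0, 0, 0]}}

```text
time: 2.87
tcp_pos: [0.5383, -0.1119, 0.2221]
orientation: [0.997, 0.077, 0.001, 0.003]
contact_force: [-0.8, -10.1, 0.3]
opening: 0.0854
gripper_force: 5.3
```

```bash
python3 -c "from h import *;st()"
```

```text
t 2.87 lane [-0.0497  0.0307] z 0.2221 ang 0.1551 Flane -9.9 2.4 0.3 open 0.0854
```

Emit:
{"fn": "step_arm", "kwargs": {"motion": [0, -0.02, -0.68, 0, 0, 0, -0.07, -1.36, 0, 0, 0, -0.16, -2.04, 0, 0, 0, -0.28, -2.7, 0, 0, 0, -0.42, -3.4, 0, 0, 0, -0.6, -4.05, 0, 0, 0, -0.8, -4.7, 0, 0, 0, -1.0, -5.35, 0, 0]}}

```text
time: 3.53
tcp_pos: [0.5369, -0.1032, 0.2766]
orientation: [0.997, 0.077, 0.002, 0.004]
contact_force: [-1.6, -15.9, 4.6]
opening: 0.0851
gripper_force: 7.3
```

```bash
python3 - <<'E'
from h import *
st()
im=vision.snapshot("side");cv2.imwrite("pics/s3.png",cv2.resize(im[120:250,180:310,::-1],None,fx=4,fy=4))
E
```

```text
t 3.53 lane [-0.0409  0.0308] z 0.2766 ang 0.1544 Flane -15.5 4.0 4.6 open 0.0851
```

View pics/s3.png

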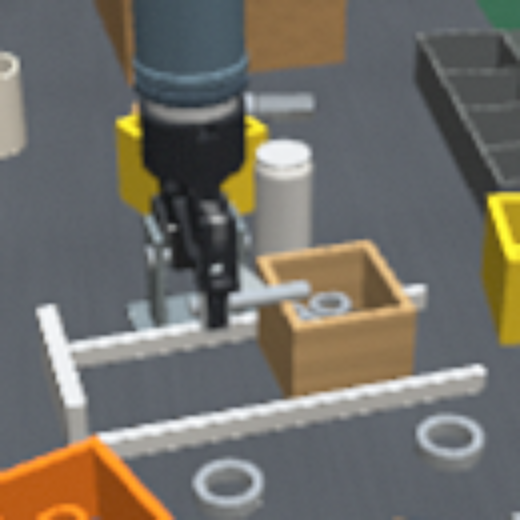

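The bar is rising with the finger, and the angle is about 0.32 rad. Continuing along the arc.

Emit:
{"fn": "step_arm", "kwargs": {"motion": [0, -0.35, -0.96, 0, 0, 0, -0.75, -1.9, 0, 0, 0, -1.2, -2.8, 0, 0, 0, -1.75, -3.7, 0, 0, 0, -2.3, -4.5, 0, 0, 0, -2.9, -5.35, 0, 0, 0, -3.6, -6.1, 0, 0, 0, -4.3, -6.85, 0, 0]}}

```text
time: 4.25
tcp_pos: [0.5305, -0.0607, 0.3469]
orientation: [0.997, 0.077, 0.003, 0.005]
contact_force: [1.3, -6.0, 5.3]
opening: 0.0848
gripper_force: 2.6
```

```bash
python3 -c "from h import *;st()"
```

```text
t 4.25 lane [0.0022 0.0306] z 0.3469 ang 0.1535 Flane -6.1 -0.3 5.3 open 0.0848
```

Emit:
{"fn": "step_arm", "kwargs": {"motion": [0, -0.75, -0.7, 0, 0, 0, -1.55, -1.3, 0, 0, 0, -2.4, -1.9, 0, 0, 0, -3.2, -2.5, 0, 0, 0, -4.1, -2.95, 0, 0, 0, -4.7, -3.25, 0, 0, 0, -4.7, -3.25, 0, 0, 0, -4.7, -3.25, 0, 0]}}

```text
time: 4.92
tcp_pos: [0.5221, -0.0105, 0.375]
orientation: [0.997, 0.078, -0.0, -0.0]
contact_force: [0.1, -0.3, 0.2]
opening: 0.0851
gripper_force: 0.0
```

Emit:
{"fn": "step_arm", "kwargs": {"motion": [0, 0, 0, 0, 0, 0, 0, 0, 0, 0, 0, 0, 0, 0, 0, 0, 0, 0, 0, 0, 0, 0, 0, 0, 0, 0, 0, 0, 0, 0, 0, 0, 0, 0, 0]}}

```text
time: 5.5
tcp_pos: [0.5222, -0.0113, 0.3752]
orientation: [0.997, 0.077, -0.0, -0.0]
contact_force: [0.0, -1.3, 0.5]
opening: 0.0851
gripper_force: 0.0
```

```bash
python3 - <<'E'
from h import *
st()
im=vision.snapshot("side");cv2.imwrite("pics/s4.png",cv2.resize(im[90:250,170:330,::-1],None,fx=3.5,fy=3.5))
E
```

```text
t 5.5 lane [0.0522 0.0311] z 0.3752 ang 0.154 Flane -1.3 0.2 0.5 open 0.0851
```

View pics/s4.png

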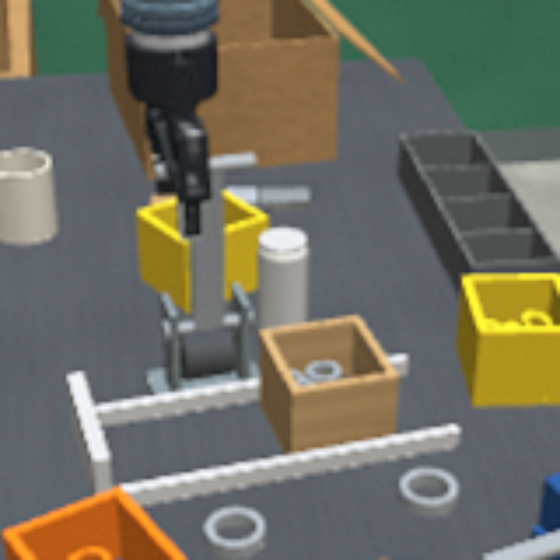

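The boom stands upright at its stop, with the fingers around the bar's top but not touching it. I lift clear, move right, then go over and beyond the tray.

Emit:
{"fn": "step_arm", "kwargs": {"motion": [0, 0, -3.5, 0, 0, 0, 0, -7, 0, 0, 0, 0, -9.5, 0, 0, 0, 0, -9.5, 0, 0, 0, 3.5, -9.5, 0, 0, 0, 7.2, -9.5, 0, 60, 0, 7.2, -9.5, 0, 120, 0, 7.2, -9.5, 0, 120]}}

```text
time: 6.22
tcp_pos: [0.5334, -0.0839, 0.4693]
orientation: [0.997, 0.075, -0.001, -0.0]
contact_force: [-0.4, 0.8, -0.2]
opening: 0.0514
gripper_force: 0.0
```

Emit:
{"fn": "step_arm", "kwargs": {"motion": [3.3, 0, 2, 0, 120, 6.6, 0, 4, 0, 120, 10, 0, 6, 0, 120, 13.3, 0, 8, 0, 120, 16.6, 0, 10, 0, 120, 20, 0, 12, 0, 120, 21.5, 0, 13, 0, 120, 21.5, 0, 13, 0, 120]}}

```text
time: 6.88
tcp_pos: [0.7472, -0.0469, 0.3341]
orientation: [0.997, 0.078, -0.003, -0.002]
contact_force: [-1.9, -0.4, -0.8]
opening: 0.0453
gripper_force: 0.0
```

```bash
python3 - <<'E'
from h import *
st()
im=vision.snapshot("side");cv2.imwrite("pics/s5.png",cv2.resize(im[60:250,170:360,::-1],None,fx=3,fy=3))
E
```

```text
t 6.88 lane [-0.0176 -0.1857] z 0.3341 ang 0.1563 Flane -0.1 1.9 -0.8 open 0.0453
```

View pics/s5.png

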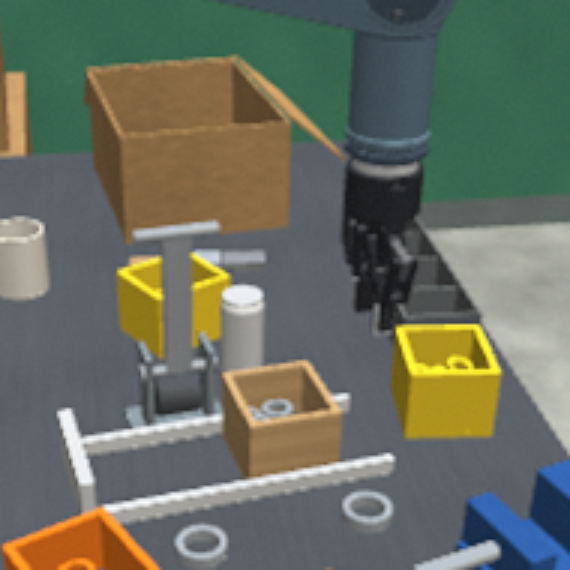

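The path is clear: the fingers are beyond the tray, the boom is still upright, and the forearm is well above it. Descending behind the tray.

Emit:
{"fn": "step_arm", "kwargs": {"motion": [0, 0, 3, 0, 120, 0, 0, 6, 0, 120, 0, 0, 9, 0, 120, 0, 0, 12, 0, 120, 0, 0, 13.1, 0, 120, 0, 0, 13.1, 0, 120]}}

```text
time: 7.43
tcp_pos: [0.7438, -0.0488, 0.2066]
orientation: [0.997, 0.077, -0.003, -0.001]
contact_force: [-0.1, -0.4, -0.1]
opening: 0.0451
gripper_force: 0.0
```

Emit:
{"fn": "step_arm", "kwargs": {"motion": [-0.6, 0, 0, 0, 120, -1.2, 0, 0, 0, 120, -1.8, 0, 0, 0, 120, -2.4, 0, 0, 0, 120, -3.0, 0, 0, 0, 120, -3.6, 0, 0, 0, 120, -4.2, 0, 0, 0, 120, -4.8, 0, 0, 0, 120]}}

```text
time: 8.1
tcp_pos: [0.699, -0.0569, 0.2108]
orientation: [0.997, 0.077, 0.003, 0.0]
contact_force: [3.9, 1.2, 1.7]
opening: 0.0449
gripper_force: 0.0
```

```bash
python3 - <<'E'
from h import *
st()
im=vision.snapshot("side");cv2.imwrite("pics/s6.png",cv2.resize(im[60:250,170:360,::-1],None,fx=3,fy=3))
E
```

```text
t 8.1 lane [-0.02   -0.1365] z 0.2108 ang 0.1539 Flane 0.6 -4.1 1.7 open 0.0449
```

View pics/s6.png

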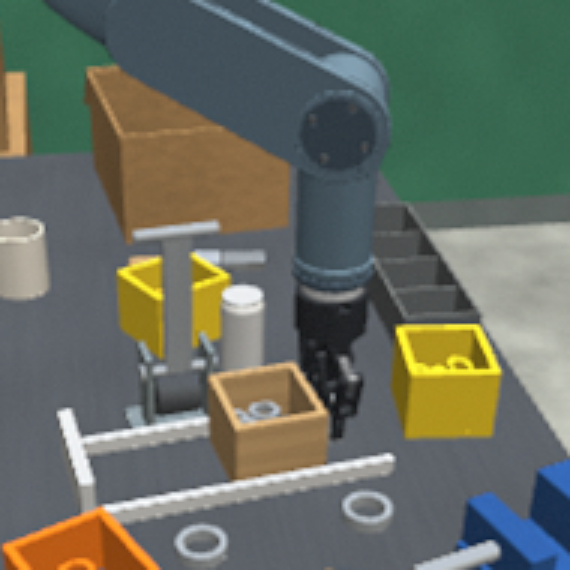

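The tray is in contact at about 4 N and sliding, and the forearm is clear of the bar. Pushing on.

Emit:
{"fn": "step_arm", "kwargs": {"motion": [-0.7, 0, 0.2, 0, 120, -1.4, 0, 0.2, 0, 120, -2.1, 0, 0.2, 0, 120, -2.8, 0, 0.2, 0, 120, -3.5, 0, 0.2, 0, 120, -4.2, 0, 0.2, 0, 120, -4.9, 0, 0.2, 0, 120, -5.6, 0, 0.2, 0, 120]}}

```text
time: 8.82
tcp_pos: [0.6438, -0.0655, 0.2085]
orientation: [0.997, 0.077, 0.002, 0.001]
contact_force: [6.3, 1.2, 2.7]
opening: 0.0451
gripper_force: 0.0
```

Emit:
{"fn": "step_arm", "kwargs": {"motion": [-0.7, 0, 0, 0, 120, -1.4, 0, 0, 0, 120, -2.1, 0, 0, 0, 120, -2.8, 0, 0, 0, 120, -3.5, 0, 0, 0, 120, -4.2, 0, 0, 0, 120, -4.9, 0, 0, 0, 120, -5.6, 0, 0, 0, 120]}}

```text
time: 9.48
tcp_pos: [0.5886, -0.0742, 0.2085]
orientation: [0.997, 0.077, 0.003, 0.001]
contact_force: [5.4, 0.5, 2.6]
opening: 0.0452
gripper_force: 0.0
```

```bash
python3 - <<'E'
from h import *
st()
im=vision.snapshot("side");cv2.imwrite("pics/s7.png",cv2.resize(im[60:250,150:340,::-1],None,fx=3,fy=3))
E
```

```text
t 9.48 lane [-0.0201 -0.0248] z 0.2085 ang 0.1538 Flane -0.3 -5.4 2.6 open 0.0452
```

View pics/s7.png

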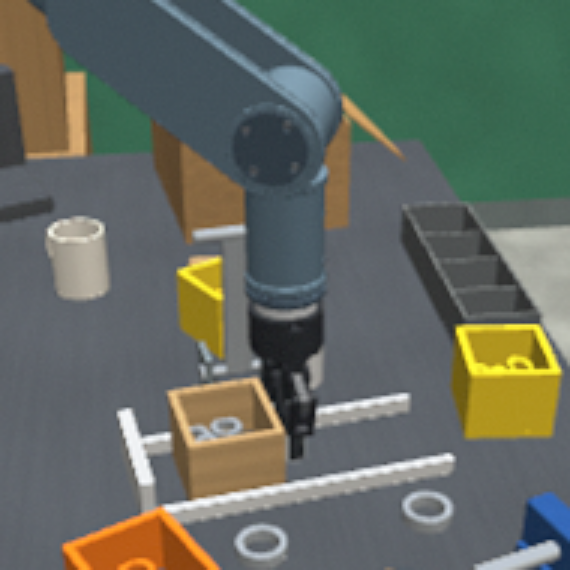

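The tray is at the gate, flat between the rails, with the boom still upright behind the wrist. About 39 mm remains, so I slow down near the stop.

Emit:
{"fn": "step_arm", "kwargs": {"motion": [-0.6, 0, 0, 0, 120, -1.2, 0, 0, 0, 120, -1.7, 0, 0, 0, 120, -2.1, 0, 0, 0, 120, -2.5, 0, 0, 0, 120, -2.8, 0, 0, 0, 120, -3.1, 0, 0, 0, 120, -3.3, 0, 0, 0, 120]}}

```text
time: 10.2
tcp_pos: [0.5555, -0.0792, 0.2078]
orientation: [0.997, 0.077, 0.001, 0.0]
contact_force: [5.7, 1.2, 2.1]
opening: 0.0452
gripper_force: 0.0
```

Emit:
{"fn": "step_arm", "kwargs": {"motion": [-0.2, 0, 0, 0, 120, -0.4, 0, 0, 0, 120, -0.5, 0, 0, 0, 120]}}

```text
time: 10.45
tcp_pos: [0.5509, -0.0798, 0.2079]
orientation: [0.997, 0.077, 0.002, 0.0]
contact_force: [9.4, 3.8, 1.1]
opening: 0.0451
gripper_force: 0.0
```

```bash
python3 -c "from h import *;st()"
```

```text
t 10.45 lane [-0.0199  0.0134] z 0.2079 ang 0.1539 Flane 2.3 -9.9 1.1 open 0.0451
```

Emit:
{"fn": "step_arm", "kwargs": {"motion": [-0.1, 0, 0, 0, 120, -0.2, 0, 0, 0, 120, -0.2, 0, 0, 0, 120]}}

```text
time: 10.7
tcp_pos: [0.5502, -0.0798, 0.2083]
orientation: [0.997, 0.077, 0.004, 0.0]
contact_force: [12.4, 4.6, -0.1]
opening: 0.0454
gripper_force: 0.0
```

```bash
python3 - <<'E'
from h import *
st()
im=vision.snapshot("side");cv2.imwrite("pics/s8.png",cv2.resize(im[100:250,150:300,::-1],None,fx=4,fy=4))
E
```

```text
t 10.7 lane [-0.0198  0.014 ] z 0.2083 ang 0.1539 Flane 2.6 -12.9 -0.1 open 0.0454
```

View pics/s8.png

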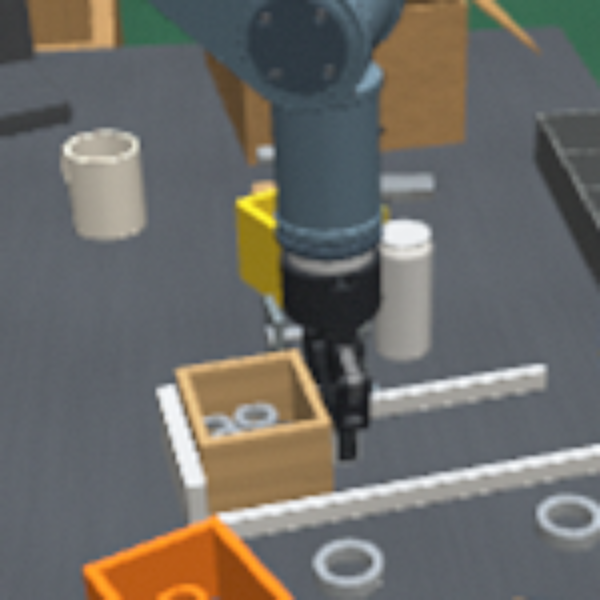

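The tray is hard against the stop: the force has risen and the motion has ended. The bar's near end shows at (265,152), so the boom is up. I back off and check with the top view numerically.

Emit:
{"fn": "step_arm", "kwargs": {"motion": [0.3, 0, 0, 0, 120, 1, 0, 0, 0, 120, 3, 0, 0, 0, 120, 6, 0, 0, 0, 120, 9, 0, 0, 0, 120, 12, 0, 0, 0, 120, 15, 0, 0, 0, 120, 15, 0, 0, 0, 120]}}

```text
time: 11.42
tcp_pos: [0.7, -0.0563, 0.2064]
orientation: [0.997, 0.077, 0.001, 0.0]
contact_force: [0.5, -1.3, 0.5]
opening: 0.0453
gripper_force: 0.0
```

Emit:
{"fn": "step_arm", "kwargs": {"motion": [0, 0, 0, 0, 120, 0, 0, 0, 0, 120, 0, 0, 0, 0, 120]}}

```text
time: 11.67
tcp_pos: [0.695, -0.0571, 0.2065]
orientation: [0.997, 0.077, -0.001, -0.0]
contact_force: [-0.3, 0.0, 0.5]
opening: 0.0448
gripper_force: 0.0
```

```bash
python3 - <<'E'
from h import *
st()
im=vision.snapshot("side");cv2.imwrite("pics/s9.png",cv2.resize(im[90:250,150:310,::-1],None,fx=3.5,fy=3.5))
E
```

```text
t 11.67 lane [-0.0196 -0.1325] z 0.2065 ang 0.154 Flane 0.1 0.3 0.5 open 0.0448
```

View pics/s9.png

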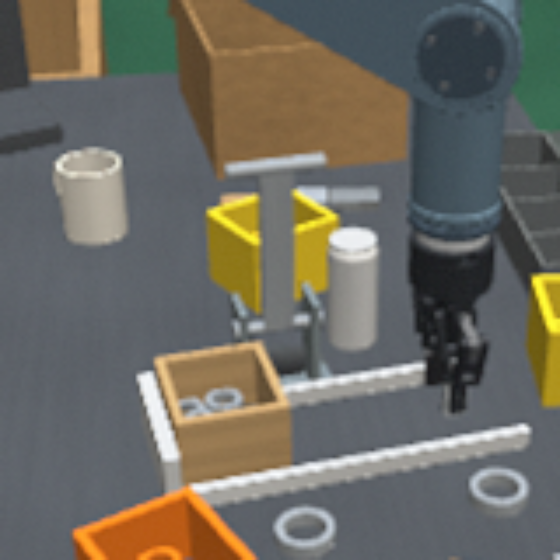

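The boom is upright on its own, the tray is flat against the stop, and nothing else on the bench has moved. Handing in.

```bash
python3 -c "from cell import bot;print(bot.sign_off())"
```

```text
the job is handed in; nothing more can be done
None
```

I handed the job in at about 11.7 s: the boom is upright by itself and the tray rests flat against the end stop, with nothing else visibly moved; the sign-off returned no verdict.

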